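# Open the drill-bit case at the toy-making bench

### The arm

A 6-joint arm with a two-finger parallel gripper is mounted at the origin on the work surface. World frame = base frame: x ahead of the robot, y to its left, z up, the work surface at z = 0. Lengths are in m, angles in rad, forces in N, time in s.
With the tool pointing down it reaches from about 0.425 to 0.95 m from the base axis. Payload 3.5 kg.
Tool frame: the origin (TCP) lies at the very end of the fingers, on their centre line; the grasp point (between the pads) lies r.grasp_offset behind it (r.grasp_offset is the distance from the TCP to the grasp point, in m); x points along the fingers, z is the direction in which the jaws open and shut, and the axes are right-handed (so a half turn about x gives the same grasp; the last joint's range is limited). The gripper opens to 85 mm and grips with 20 to 120 N. Pads are 22 mm wide; open, the fingers measure 114 mm over their backs; the gripper's body (76 mm by 85 mm) begins 54 mm behind the grasp point. The pads swing forward as they close: fully open they stand 13 mm farther back than shut.
Start: joints at [1.04, 0.286, 1.577, -0, 1.279, -0.15], TCP at [0.251, 0.627, 0.231] pointing down, gripper open.
Joint ranges: [-2.77, 2.77], [-0.9, 2.22], [0.21, 2.48], [-1.53, 4.67], [0.24, 2.81], [-2.84, 2.84]. Speed limits (rad/s): [2.79, 2.79, 3.14, 3.14, 3.14, 3.14].

### API

Orientations are given as a unit quaternion [x, y, z, w].
In Python, from plant import r gives the robot as it stands.
- The arm moves only by the shell command python3 -m pendant 'ROWS' [FORCE]. ROWS is JSON, one flat list of numbers, 7 for each row, row after row: the turn, a rotation vector about the tool's x, y, z in degrees, then the shift along the tool's x, y, z in m, then the opening in per cent of the stroke, from 0 (shut) to 100 (fully open). A call has 1 to 5 rows; each row shifts and turns the commanded pose from where the row before left it, along the tool's axes as they then stand; what a row does not reach is not made up. A row lasts 1/12 s, in which the tool goes at most 41.7 mm and 7.16 degrees, less where a joint would pass 70% of its speed; a pose out of reach is approached as far as the arm can. A call with a gripper value outside its range is refused whole. The fingers move at their own pace and stop on an object; FORCE is the grip in N (left out, the last holds). Time passes only in rows, so rows that do not move let the fingers close. It gives the time, the measured TCP pose, the force and the opening at its end, in the units of the state.
- r.get_state(): the state, without advancing time (a new reading comes with each control period).
- r.read_camera(name): name is "scene" or "top" or "wrist"; returns a dict with "pixels" (400x640x3 uint8, red, green, blue), "range_z" (400x640 float32, m along the optical axis (not along the pixel's ray), 0 where there is no reading), "fx", "fy", "cx", "cy" (pixels), "pose" (4x4, takes a point from camera to world coordinates). Camera axes: x right, y down, z forward; pixel columns grow to the right and rows downward; lengths in m; the calibration is good to about 2 mm. A picture is of the moment at which its call begins.
- r.job_done(): hands the job in, once; it reports no verdict.
Trained networks look in a picture, given as the dict that the camera call returned (one of the last four; its "shot" number tells which), for a name from the list of things; names that differ only in an ending like _2 or _b are one class to them, and where a whole thing is asked for, a point or a joint stands for the part that bears it (a point fixed in the world has none). Each returns a list of dicts, best first, with "confidence" (0 to 1); they miss things now and then, are a little off and sometimes report something else, mostly with a low value. They report only what shows in the picture. A call takes as long as a camera call. They do not tell look-alikes from the thing itself.
- r.look_for(picture, label): "xy" ([column, row] in pixels, amid what is visible of it).
- r.silhouettes(picture, label): "region" (400x640 bool, what is visible of it) and "xy" ([column, row] in pixels, amid what is visible of it).
- r.place_of(picture, label): "xy" ([column, row] in pixels: a listed point, or the origin of a listed thing).
The state is a dict: "t": time; "joints": joint angles; "qd": joint speeds; "tau": joint torques, N m; "position": TCP position; "orientation": TCP orientation; "force": force on the tool from outside, world axes, zero at the start; "torque": the same for the moment, N m; "finger_gap": finger opening in m.
Only numpy, scipy, OpenCV 4.12 (cv2) and the standard library are available. Lean on these libraries where they do the work, as an engineer would, in place of code of your own. Each camera call takes 0.05 s, during which the arm holds its last target.

### The job

Open the drill-bit case, the larger of the two flat steel cases and the one with a thumb tab sticking out of its front: press the tab down so that the sprung lid pops up, then push the lid right back until it is fully open against its stop. Do it with the fingertips only: pick nothing up, leave the case standing where it is, and do not disturb the other things on the bench.

Things in the scene. Friction and masses are not known exactly. Their poses are not given: they have to be found in the camera images.
- bit_case: The drill-bit case: loose flat grey sheet-steel box, 120 (x, front to back) by 170 (y) by 53 high with the lid shut; lower half 35 high, lid 18, sheet 3 thick; about 1.5 kg. Origin: centre of its underside. Front is its -x side, tab at the middle; hinge along the back (+x). It tips or slides when pushed hard (over about 5 N at the top of the open lid).
- tab (a joint): Angle of the release tab (rad): 0 at rest, grows as it is pressed down, stop at 0.42. The lid is let go at about 0.2; the tab springs back when released. Takes about 3 to 5 N near its outer edge.
- tab_top (a point): Press point on top of the release tab: a steel plate 32 wide (y of the case), out of the middle of the case's front, sloping up and outward by 0.3 rad. The point is about 30 above the bench at rest, 24 in front of the front wall, 7 inside the plate's outer edge, which goes down about 11 over the full travel. The tab's pivot pin, along y, is 22 above the bench and 4 in front of the front wall.
- lid (a joint): Angle of the lid (rad): 0 shut and latched, 1.85 fully open against its stop (leaning back past upright). Once let go, a spring lifter raises it within a second to about 0.85; from there it turns against a friction hinge (1 to 2 N at the free edge) and must be pushed all the way. Beyond about 1.2 it stays (past 1.7 it may settle onto the stop), below that it sinks back to about 0.85.
- lid_edge (a point): Middle of the lower front edge of the lid (its free edge), 120 from the hinge line. Shut: 35 above the bench. At 0.85 rad: about 125 above the bench and 41 nearer the hinge; upright: 155. The lid is a tray 18 deep; its hollow side faces down when shut and to the front when open.
- hinge (a point): Middle of the lid's hinge axis, on the case, 35 above the bench at its back wall; the axis runs along the case's y.
- small_case: Bystander: smaller closed grey steel case (driver bits), 85 by 125 by 36 high, with a flat clasp and no tab. Origin: centre of its underside.
- chuck_key: Bystander: T-shaped drill chuck key lying flat, 78 by 75 by 15 high, close beside the drill-bit case on its +y side. Origin: underside, near the middle of the shank.
- toy_wheel: Bystander: wooden toy wheel lying flat, 42 across, 16 high, close beside the drill-bit case on its -y side. Origin: centre of its underside.
- toy_truck: Bystander: wooden toy truck, 150 by 75 by 77 high. Origin: on the bench under its middle.
- glue_bottle: Bystander: white bottle, 56 across, 170 high. Origin: centre of its underside.
- sanding_block: Bystander: cork sanding block, 110 by 62 by 32 high. Origin: centre of its underside.
- try_square: Bystander: try square lying flat, wooden stock 105 long, steel blade 150 long, 20 high. Origin: underside of the stock's middle.
Things that resemble listed ones, but are neither listed nor needed, are in the scene too. Leave any green look-alike of the bit_case alone.

How it is judged:
By the outcome, as a careful person would: the job done as asked, in the order asked, and still so for the second after the job is handed in, with the robot touching nothing.
It also fails if it takes over 48 s, if anything falls off the work surface, if the arm or the gripper's body presses on something with over 40 N, if the wrist force passes 120 N, or if a joint passes its speed limit or range.

## Working session

There is one attempt and no reset: what is moved stays moved. The work goes in short steps, Python scripts to look and compute and a shell command to move; the robot and the scene stay as the last step left them, time stands still between calls to the robot, and variables do not carry over. Pictures are saved under pics/ and viewed, and the job is handed in when it is done.

```bash
ls; mkdir -p pics
cat > h.py <<'E'
import numpy as np, cv2
from plant import r
def save(p,name,crop=None,scale=1):
    im=p["pixels"][:,:,::-1].copy()
    if crop: x0,y0,x1,y1=crop; im=im[y0:y1,x0:x1]
    if scale!=1: im=cv2.resize(im,None,fx=scale,fy=scale,interpolation=cv2.INTER_CUBIC)
    cv2.imwrite("pics/"+name+".png",im)
def w(p,u,v,z=None):
    d=p["range_z"][int(round(v)),int(round(u))] if z is None else z
    c=np.array([(u-p["cx"])/p["fx"]*d,(v-p["cy"])/p["fy"]*d,d,1])
    return (p["pose"]@c)[:3]
def wz(p,u,v,h):
    "intersect pixel ray with plane z=h"
    o=p["pose"][:3,3]; d=p["pose"][:3,:3]@np.array([(u-p["cx"])/p["fx"],(v-p["cy"])/p["fy"],1])
    return o+d*(h-o[2])/d[2]
E
python3 - <<'E'
from h import *
print(r.get_state()); print(r.grasp_offset)
for n in("scene","top"):
    p=r.read_camera(n); save(p,n+"0"); print(n,p["pose"].round(3).tolist(),p["fx"])
    for l in("bit_case","small_case","tab_top","lid_edge","hinge"):
        for q in r.place_of(p,l)[:3]: print(l,np.round(q["xy"],1),round(q["confidence"],2), w(p,*q["xy"]).round(3))
E
```

```text
pics
{'t': 0.0, 'joints': array([ 1.04003826e+00,  2.87169517e-01,  1.57818049e+00,  2.37550872e-05,
        1.27863655e+00, -1.49982618e-01]), 'qd': array([0.00121011, 0.00053875, 0.00012495, 0.00111779, 0.00076432,
       0.00136535]), 'tau': array([ 1.28297601e-03, -4.05985773e+01, -2.92620814e+01, -9.44293083e-05,
        5.80991007e-03, -4.23141842e-06]), 'position': array([0.25047237, 0.62609034, 0.22994274]), 'orientation': array([-0.39670045,  0.58635362,  0.39598627,  0.58481883]), 'force': array([-0.32500731,  0.52747001, -0.19710659]), 'torque': array([-0.07961033, -0.03585362, -0.06792446]), 'finger_gap': 0.0854236290422754}
0.0187
scene [[0.706, 0.604, -0.37, 1.154], [0.708, -0.594, 0.382, -0.654], [0.012, -0.531, -0.847, 1.441], [0.0, 0.0, 0.0, 1.0]] 511.4981815262544
bit_case [206.4 208.5] 0.84 [ 0.332 -0.301  0.053]
bit_case [270.8 232. ] 0.68 [ 0.537 -0.213  0.055]
small_case [371.1 176.6] 0.9 [0.61  0.169 0.041]
small_case [259.8 216. ] 0.31 [ 0.471 -0.199  0.055]
tab_top [255.6 213.8] 0.5 [ 0.443 -0.195  0.029]
lid_edge [261.1 213.5] 0.82 [ 0.468 -0.191  0.056]
lid_edge [163.3 265.8] 0.24 [ 0.387 -0.512  0.033]
hinge [284.6 242.4] 0.93 [ 0.586 -0.201  0.036]
hinge [205.6 220.3] 0.82 [ 0.356 -0.326  0.04 ]
top [[0.015, -0.985, 0.173, 0.209], [-1.0, -0.013, 0.012, -0.023], [-0.009, -0.173, -0.985, 1.907], [0.0, 0.0, 0.0, 1.0]] 500.74681037284813
bit_case [373.6 201.8] 0.88 [ 0.519 -0.199  0.053]
bit_case [393.6 260.7] 0.88 [ 0.3   -0.272  0.05 ]
small_case [268.2 186.6] 0.95 [0.574 0.2   0.041]
tab_top [386.6 278.2] 0.5 [ 0.237 -0.248  0.029]
tab_top [365.9 222.5] 0.44 [ 0.443 -0.172  0.03 ]
lid_edge [388.9 272.9] 0.88 [ 0.256 -0.254  0.049]
lid_edge [370.4 217.7] 0.86 [ 0.461 -0.189  0.03 ]
hinge [404.8 245. ] 0.95 [ 0.359 -0.314  0.048]
hinge [375.2 187.4] 0.55 [ 0.574 -0.205  0.05 ]
```

View pics/scene0.png

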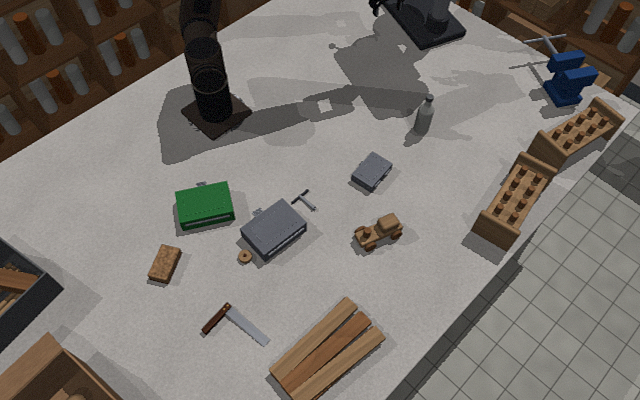

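View pics/top0.png

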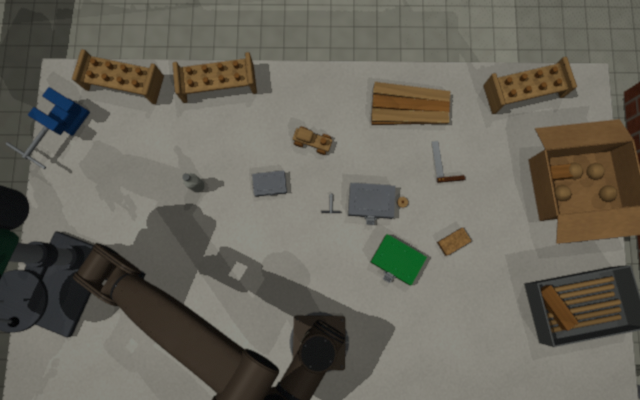

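Run:
```python
from h import *
p=r.read_camera("top"); save(p,"topc",(310,150,450,300),4)
p2=r.read_camera("scene"); save(p2,"scenec",(160,150,340,290),4)
for q in r.silhouettes(p,"bit_case")[:3]:
    m=q["region"]; v,u=np.nonzero(m); 
    P=np.array([w(p,a,b) for a,b in zip(u,v)]); 
    print(q["xy"],q["confidence"],m.sum(),P.min(0),P.max(0))
    T=P[(P[:,2]>.045)&(P[:,2]<.065)]; print(np.median(T[:,2]),cv2.minAreaRect(T[:,:2].astype(np.float32)))
    L=P[(P[:,2]<.04)&(P[:,2]>.02)];print(len(L),L.mean(0))
```

```text
[372.5, 199.2] 0.92 1647 [ 0.20903951 -0.2864203  -0.00575498] [ 0.60911016 -0.0231809   1.90743343]
0.05480488956497931 ((0.5281945466995239, -0.18950223922729492), (0.1702466607093811, 0.1255432516336441), 87.55982208251953)
107 [ 0.47665543 -0.18043585  0.03168075]
[393.3, 257.9] 0.76 1670 [ 0.20903951 -0.39587371 -0.00346754] [ 0.39950921 -0.0231809   1.90743343]
0.054475495669371043 ((0.3066388964653015, -0.28687945008277893), (0.17093601822853088, 0.12694929540157318), 59.00347137451172)
88 [ 0.26022333 -0.24868687  0.03030354]
[439.4, 170.9] 0.39 392 [ 0.60818131 -0.55021105 -0.00553252] [ 0.7736831  -0.43122897  0.0330053 ]
nan ((0.0, 0.0), (0.0, 0.0), 0.0)
90 [ 0.62438862 -0.49274977  0.02417064]
  return _methods._mean(a, axis=axis, dtype=dtype,
  ret = ret.dtype.type(ret / rcount)
```

View crops.

View pics/topc.png

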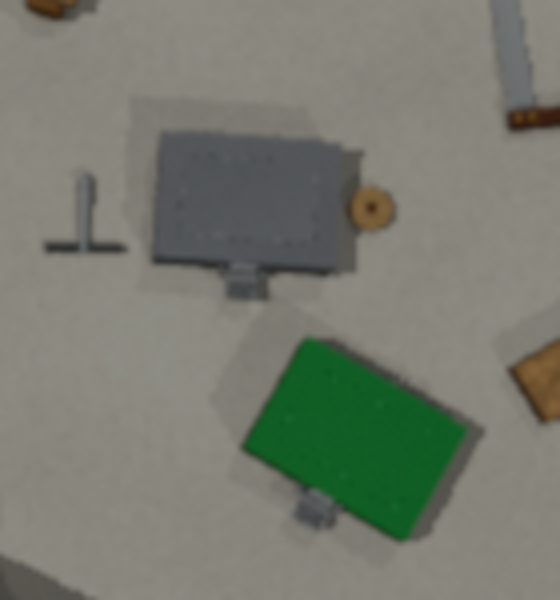

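View pics/scenec.png

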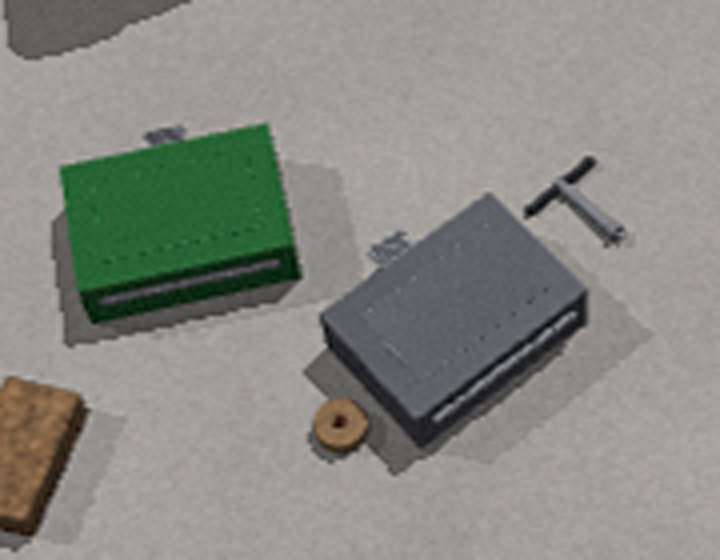

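Candidates for the case, by top-camera pixel:
- Large grey case with a tab: (372,200).
- Green look-alike with a tab: (400,260). Not this one.
- Small grey case with a clasp and no tab: (268,184).

The crop shows the grey case's tab at top-camera (371,219), facing the robot. The wheel is at (403,202) and the chuck key at (331,204). I choose the grey case at (372,200).

```bash
cat >> h.py <<'E'
from scipy.spatial.transform import Rotation as R
def cloud(p,x0,x1,y0,y1):
    d=p["range_z"]; v,u=np.nonzero(d>0); d=d[v,u]
    c=np.stack([(u-p["cx"])/p["fx"]*d,(v-p["cy"])/p["fy"]*d,d,np.ones_like(d)])
    P=(p["pose"]@c)[:3].T
    return P[(P[:,0]>x0)&(P[:,0]<x1)&(P[:,1]>y0)&(P[:,1]<y1)]
E
python3 - <<'E'
from h import *
s=r.get_state(); M=R.from_quat(s["orientation"]).as_matrix(); print("tool axes cols\n",M.round(3))
for n in("top","scene"):
    p=r.read_camera(n); P=cloud(p,.40,.66,-.32,-.08)
    T=P[(P[:,2]>.044)&(P[:,2]<.064)]
    (c,wh,a)=cv2.minAreaRect(T[:,:2].astype(np.float32)); print(n,len(T),np.round(c,4),np.round(wh,4),a,np.median(T[:,2]), "mean",T.mean(0).round(4))
    C=T[:,:2]-T[:,:2].mean(0); ev,V=np.linalg.eigh(C.T@C); print("pca long axis",V[:,1], np.degrees(np.arctan2(V[0,1],V[1,1])))
    B=P[(P[:,2]>.018)&(P[:,2]<.042)&(P[:,0]<.462)&(P[:,1]<-.14)&(P[:,1]>-.24)]; print("tab",len(B),B.min(0).round(3),B.max(0).round(3),B.mean(0).round(4))
p=r.read_camera("wrist"); print(p["pose"].round(3).tolist()); save(p,"wr0")
E
```

```text
tool axes cols
 [[ 0.    -0.928  0.372]
 [ 0.     0.372  0.928]
 [-1.     0.     0.   ]]
top 1394 [ 0.4991 -0.1877] [0.1705 0.1859] 86.05768585205078 0.05500788817665292 mean [ 0.5274 -0.19    0.0548]
pca long axis [0.05320329 0.9985837 ] 3.049763693348962
tab 52 [ 0.437 -0.207  0.019] [ 0.461 -0.165  0.039] [ 0.4499 -0.1858  0.029 ]
scene 1939 [ 0.5231 -0.1912] [0.1709 0.131 ] 86.29119110107422 0.053935014363710954 mean [ 0.5261 -0.1938  0.0538]
pca long axis [0.07155768 0.99743646] 4.103460394890253
tab 52 [ 0.431 -0.202  0.022] [ 0.449 -0.169  0.039] [ 0.4409 -0.1872  0.0311]
[[0.373, 0.885, 0.279, 0.18], [0.928, -0.355, -0.112, 0.655], [-0.0, 0.301, -0.954, 0.374], [0.0, 0.0, 0.0, 1.0]]
```

```bash
python3 -m pendant '[0,0,0,0,-0.030,-0.0232,0, 0,0,0,0,-0.030,-0.0232,0, 0,0,0,0,-0.030,-0.0232,0, 0,0,0,0,-0.030,-0.0232,0, 0,0,0,0,-0.030,-0.0232,0]' 30; python3 -m pendant '[0,0,0,0,-0.030,-0.0232,0, 0,0,0,0,-0.030,-0.0232,0, 0,0,0,0,-0.030,-0.0232,0, 0,0,0,0,-0.030,-0.0232,0, 0,0,0,0,-0.030,-0.0232,0]'; python3 -m pendant '[0,0,0,0,-0.030,-0.0232,0, 0,0,0,0,-0.030,-0.0232,0, 0,0,0,0,-0.030,-0.0232,0]'; python3 -c "
from h import *
s=r.get_state();print(s['joints'],s['force'])"
```

```text
t: 1.32
position: [0.3475, 0.4618, 0.2314]
orientation: [-0.397, 0.585, 0.397, 0.586]
force: [-0.1, 0.9, 0.5]
finger_gap: 0.0256
t: 1.73
position: [0.4437, 0.2981, 0.2317]
orientation: [-0.396, 0.585, 0.396, 0.586]
force: [0.2, 1.2, -0.5]
finger_gap: -0.0002
t: 1.98
position: [0.5015, 0.2, 0.2317]
orientation: [-0.396, 0.585, 0.396, 0.586]
force: [1.4, 1.0, 0.3]
finger_gap: 0.0002
[ 1.91453404e-01 -1.31518431e-02  1.90885742e+00  1.01204845e-04
  1.24503470e+00 -9.98560166e-01] [1.43997873 0.98606288 0.33579901]
```

```bash
python3 -m pendant '[-6.1,0,0,0,0,0,0, -6.1,0,0,0,0,0,0, -6.1,0,0,0,0,0,0]'; python3 -m pendant '[0,0,0,0,0.0046,-0.039,0, 0,0,0,0,0.0046,-0.039,0, 0,0,0,0,0.0046,-0.039,0, 0,0,0,0,0.0046,-0.039,0, 0,0,0,0,0.0046,-0.039,0]'; python3 -m pendant '[0,0,0,0,0.0046,-0.039,0, 0,0,0,0,0.0046,-0.039,0, 0,0,0,0,0.0046,-0.039,0, 0,0,0,0,0.0046,-0.039,0, 0,0,0,0,0.0046,-0.039,0]';python3 -m pendant '[0,0,-5,0,0,0,0, 0,0,-5,0,0,0,0, 0,0,-5,0,0,0,0, 0,0,-5,0,0,0,0]'
python3 - <<'E'
from h import *
s=r.get_state();print(s['joints'],s['force']);print(R.from_quat(s["orientation"]).as_matrix().round(3))
p=r.read_camera("wrist"); save(p,"wr1"); print(p["pose"].round(3).tolist())
for q in r.place_of(p,"tab_top")[:3]: print(q["xy"],q["confidence"],w(p,*q["xy"]),wz(p,*q["xy"],.03))
P=cloud(p,.40,.66,-.32,-.08)
B=P[(P[:,2]>.024)&(P[:,2]<.042)&(P[:,0]<.460)&(P[:,1]<-.14)&(P[:,1]>-.24)]; print("tab",len(B),B.min(0).round(3),B.max(0).round(3),B.mean(0).round(4))
E
```

```text
t: 2.23
position: [0.5013, 0.2006, 0.2315]
orientation: [-0.485, 0.514, 0.485, 0.514]
force: [0.0, 0.3, 0.1]
finger_gap: -0.0001
t: 2.65
position: [0.4653, 0.0071, 0.2316]
orientation: [-0.485, 0.515, 0.484, 0.515]
force: [0.4, -0.8, 0.8]
finger_gap: -0.0001
t: 3.07
position: [0.4303, -0.1865, 0.2318]
orientation: [-0.485, 0.515, 0.484, 0.515]
force: [0.8, 0.5, 0.9]
finger_gap: 0.0002
t: 3.4
position: [0.4311, -0.1853, 0.232]
orientation: [-0.568, 0.422, 0.386, 0.592]
force: [0.1, 0.3, 0.7]
finger_gap: -0.0004
[-0.74280223 -0.38558159  2.24918632  0.25893311  1.01309278 -2.35984572] [0.07255569 0.28931138 0.69687949]
[[ 0.346 -0.936  0.062]
 [-0.023  0.058  0.998]
 [-0.938 -0.347 -0.001]]
[[0.063, 0.789, 0.612, 0.31], [0.998, -0.049, -0.04, -0.178], [-0.001, 0.613, -0.79, 0.339], [0.0, 0.0, 0.0, 1.0]]
[319.8, 120.5] 0.83 [ 0.43752892 -0.18692497  0.03283051] [ 0.43870633 -0.18700774  0.03      ]
tab 811 [ 0.432 -0.21   0.024] [ 0.46  -0.166  0.042] [ 0.4482 -0.1869  0.03  ]
```

View pics/wr1.png

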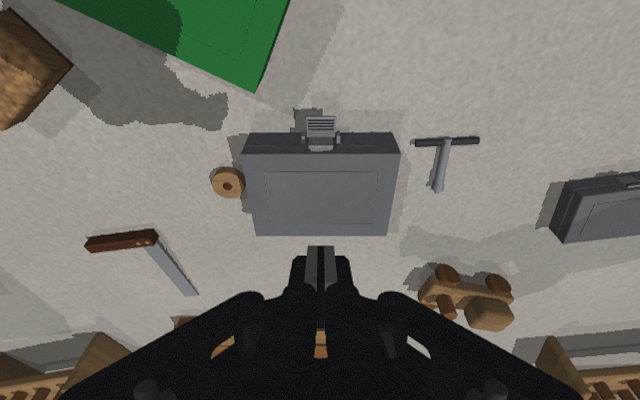

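The wrist view shows the grey case with its tab at (320,125), wheel at (228,182) and key at (445,160). The tab's outer edge is at x≈0.432, y≈-0.187, so I'm descending above it.

```bash
python3 -m pendant '[0,0,0,0.035,0.0106,-0.0003,0, 0,0,0,0.035,0.0106,-0.0003,0, 0,0,0,0.035,0.0106,-0.0003,0, 0,0,0,0.035,0.0106,-0.0003,0, 0,0,0,0.030,0.009,-0.0003,0]'; python3 -m pendant '[0,0,0,0,0,0,0]'
python3 - <<'E'
from h import *
s=r.get_state();print(s['joints'],s['force'])
p=r.read_camera("wrist"); save(p,"wr2")
P=cloud(p,.40,.66,-.32,-.08)
B=P[(P[:,2]>.024)&(P[:,2]<.042)&(P[:,0]<.460)&(P[:,1]<-.14)&(P[:,1]>-.24)]; print("tab",len(B),B.min(0).round(3),B.max(0).round(3),B.mean(0).round(4))
p=r.read_camera("scene"); save(p,"sc2",(200,150,330,260),5)
E
```

```text
t: 3.92
position: [0.4409, -0.1864, 0.0523]
orientation: [-0.566, 0.423, 0.389, 0.591]
force: [0.8, 0.3, -0.0]
finger_gap: 0.0001
t: 4.0
position: [0.4372, -0.1832, 0.0471]
orientation: [-0.561, 0.424, 0.394, 0.591]
force: [-0.4, 1.2, -1.3]
finger_gap: -0.0002
[-0.72649975 -0.05584659  2.36414281  0.37996972  0.60472367 -2.5249887 ] [-0.41134019  1.20489387 -1.27744788]
tab 1114 [ 0.432 -0.209  0.024] [ 0.46  -0.166  0.034] [ 0.4409 -0.1883  0.0302]
```

View pics/wr2.png

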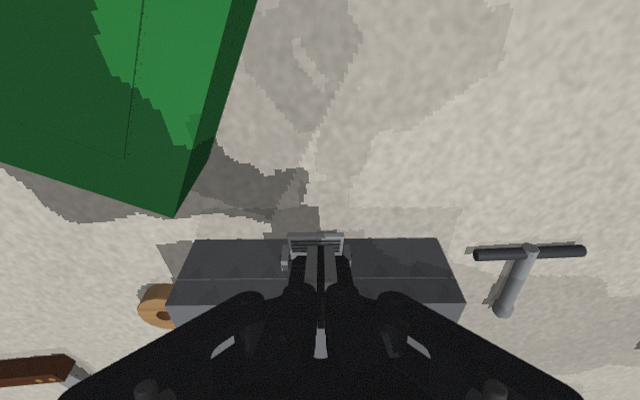

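View pics/sc2.png

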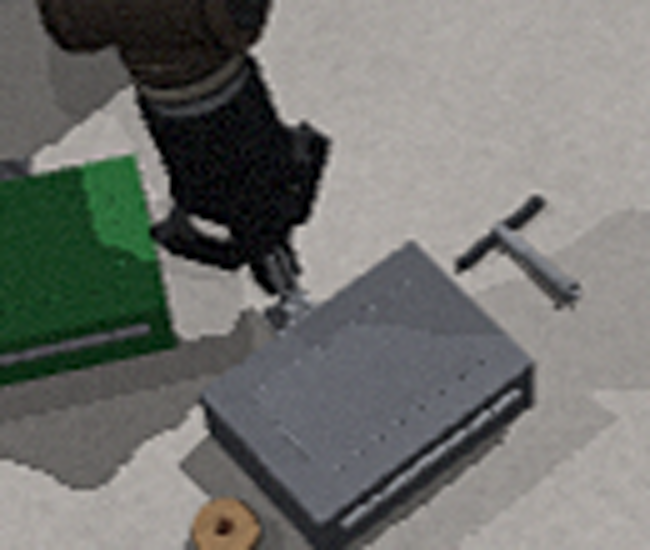

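```bash
python3 -m pendant '[0,0,0,0,0,0,0]'
python3 - <<'E'
from h import *
s=r.get_state();print(s['joints'],s['qd'],s['force'],s['position']);print(R.from_quat(s["orientation"]).as_matrix().round(3))
E
```

```text
t: 4.18
position: [0.4424, -0.188, 0.0564]
orientation: [-0.568, 0.423, 0.387, 0.591]
force: [-0.1, -0.6, -0.0]
finger_gap: -0.0
[-0.72695339 -0.06831247  2.35638069  0.38012026  0.60552468 -2.52433736] [-0.0027144  -0.03418415 -0.00874723  0.00571968 -0.00685234 -0.00794505] [-0.13109831 -0.59555086 -0.03349204] [ 0.44240639 -0.18799746  0.05638078]
[[ 0.344 -0.937  0.061]
 [-0.023  0.056  0.998]
 [-0.939 -0.344 -0.002]]
```

```bash
python3 -m pendant '[0,0,0,0.0038,0.0014,0,0, 0,0,0,0.0038,0.0014,0,0, 0,0,0,0.0038,0.0014,0,0, 0,0,0,0.0038,0.0014,0,0, 0,0,0,0,0,0,0]';python3 -m pendant '[0,0,0,0.002,0.0007,0,0, 0,0,0,0.002,0.0007,0,0, 0,0,0,0,0,0,0]'; python3 -m pendant '[0,0,0,0.002,0.0007,0,0, 0,0,0,0.002,0.0007,0,0, 0,0,0,0,0,0,0]'
```

```text
t: 4.6
position: [0.4402, -0.1865, 0.0373]
orientation: [-0.566, 0.423, 0.388, 0.591]
force: [0.2, 0.7, -0.7]
finger_gap: 0.0
t: 4.85
position: [0.4404, -0.1869, 0.0332]
orientation: [-0.566, 0.423, 0.388, 0.591]
force: [-2.2, -1.3, 1.2]
finger_gap: 0.0006
t: 5.1
position: [0.4408, -0.1869, 0.0291]
orientation: [-0.566, 0.423, 0.387, 0.592]
force: [-1.8, 0.6, 1.8]
finger_gap: -0.0002
```

```bash
python3 -m pendant '[0,0,0,0.002,0.0007,0,0, 0,0,0,0.001,0.0004,0,0, 0,0,0,0,0,0,0]'
python3 - <<'E'
from h import *
p=r.read_camera("scene"); save(p,"sc3",(200,150,330,260),5)
E
python3 -m pendant '[0,0,0,0.001,0.0004,0,0, 0,0,0,0,0,0,0]'
```

```text
t: 5.35
position: [0.441, -0.187, 0.0262]
orientation: [-0.567, 0.423, 0.387, 0.591]
force: [-1.1, -0.5, 3.5]
finger_gap: -0.0001
t: 5.57
position: [0.441, -0.187, 0.0252]
orientation: [-0.567, 0.423, 0.387, 0.591]
force: [-0.5, 1.1, 3.5]
finger_gap: -0.0003
```

View pics/sc3.png

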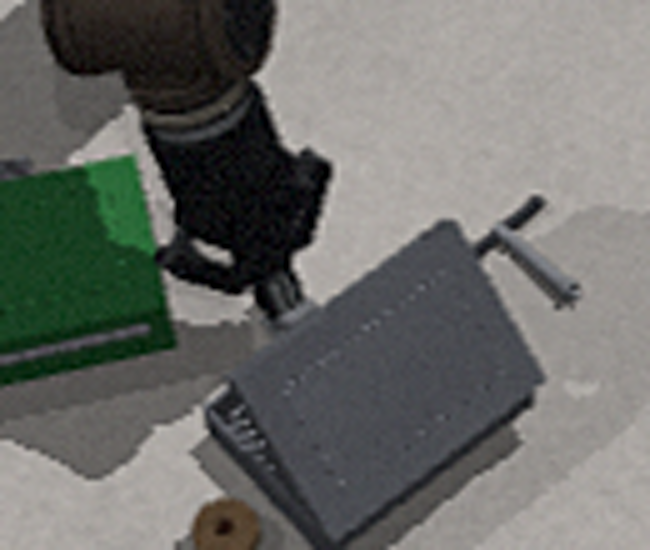

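The lid is popping up: the scene crop shows it raised at (390,370). I'm backing off straight up.

```bash
python3 -m pendant '[0,0,0,-0.006,-0.0022,0,0, 0,0,0,-0.010,-0.0036,0,0, 0,0,0,-0.014,-0.005,0,0, 0,0,0,-0.014,-0.005,0,0, 0,0,0,-0.014,-0.005,0,0]'; python3 -m pendant '[0,0,0,-0.010,-0.0036,0,0, 0,0,0,-0.008,-0.003,0,0, 0,0,0,0,0,0,0, 0,0,0,0,0,0,0]'
python3 - <<'E'
from h import *
p=r.read_camera("scene"); save(p,"sc4",(200,140,330,260),5)
P=cloud(p,.42,.66,-.32,-.06)
c=np.array([.523,-.189]);a=np.radians(-3.5);ex=np.array([np.cos(a),np.sin(a)]);ey=np.array([-ex[1],ex[0]])
L=np.c_[(P[:,:2]-c)@ex,(P[:,:2]-c)@ey,P[:,2]]
L=L[(abs(L[:,1])<.08)&(L[:,2]>.06)&(abs(L[:,1])>.035)]
print(len(L),L.min(0),L.max(0)); k=np.polyfit(L[:,0],L[:,2],1); print(k,np.arctan(-k[0]))
for z0 in np.arange(.06,.16,.01):
    B=L[(L[:,2]>=z0)&(L[:,2]<z0+.01)]
    if len(B): print(round(z0,3),len(B),np.median(B[:,0]).round(4))
p=r.read_camera("wrist"); save(p,"wr4")
for q in r.place_of(p,"lid_edge")[:2]: print(q["xy"],q["confidence"],w(p,*q["xy"]))
E
```

```text
t: 5.98
position: [0.4399, -0.1864, 0.0871]
orientation: [-0.566, 0.423, 0.388, 0.591]
force: [0.4, 0.4, -0.5]
finger_gap: -0.0
t: 6.32
position: [0.4405, -0.1868, 0.1061]
orientation: [-0.567, 0.423, 0.387, 0.591]
force: [-0.5, 0.5, -0.2]
finger_gap: -0.0003
1046 [-0.10558348 -0.07993615  0.06016518] [0.07185154 0.07993513 0.20065303]
[-0.76594602  0.11595679] 0.6536286965075777
0.06 112 0.0564
0.07 124 0.0466
0.08 117 0.0371
0.09 115 0.0283
0.1 141 0.0186
0.11 140 0.0071
0.12 159 -0.0039
0.13 68 -0.0098
0.15 1 -0.0899
[323.5, 347.2] 0.88 [ 0.50250727 -0.18885424  0.11941652]
```

View pics/sc4.png

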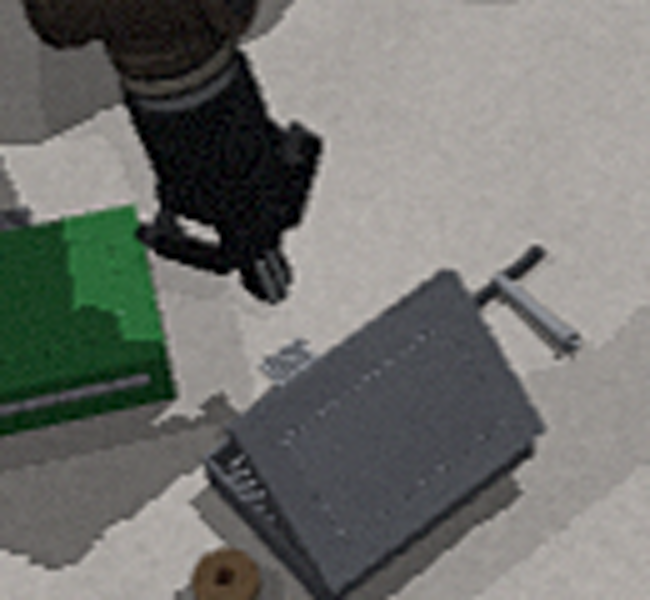

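View pics/wr4.png

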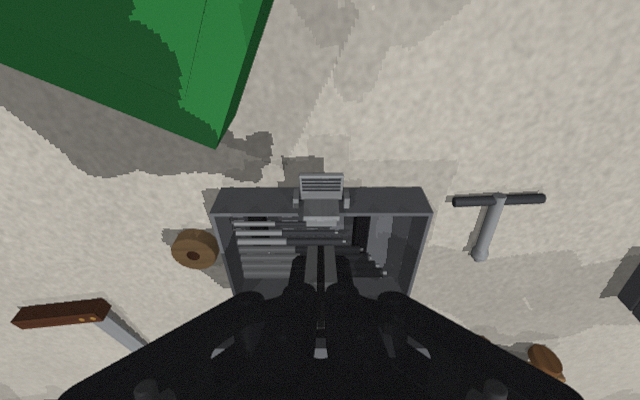

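```bash
python3 -m pendant '[0,0,0,0.006,-0.0125,0,0, 0,0,0,0.006,-0.0125,0,0, 0,0,0,0.006,-0.0125,0,0, 0,0,0,0,0,0,0]'; python3 -m pendant '[0,0,0,0.0017,-0.0047,0,0, 0,0,0,0.0017,-0.0047,0,0, 0,0,0,0.0017,-0.0047,0,0, 0,0,0,0.0017,-0.0047,0,0, 0,0,0,0,0,0,0]'
```

```text
t: 6.8
position: [0.4829, -0.1894, 0.1011]
orientation: [-0.566, 0.423, 0.388, 0.591]
force: [-0.0, -0.0, -0.2]
finger_gap: 0.0001
t: 7.22
position: [0.5021, -0.1906, 0.1018]
orientation: [-0.567, 0.423, 0.388, 0.591]
force: [-0.2, 0.2, -0.7]
finger_gap: 0.0
```

```bash
python3 -m pendant '[0,0,0,-0.001,-0.0089,0,0, 0,0,0,-0.001,-0.0089,0,0, 0,0,0,-0.001,-0.0089,0,0]'; python3 -m pendant '[0,0,0,-0.001,-0.0089,0,0, 0,0,0,-0.001,-0.0089,0,0]';  python3 - <<'E'
from h import *
p=r.read_camera("scene"); save(p,"sc5",(200,120,330,240),5)
E
```

```text
t: 7.47
position: [0.5265, -0.1921, 0.1143]
orientation: [-0.566, 0.423, 0.387, 0.592]
force: [-2.0, 0.3, 0.8]
finger_gap: 0.0001
t: 7.63
position: [0.5429, -0.1932, 0.1224]
orientation: [-0.567, 0.423, 0.387, 0.591]
force: [-0.8, -0.6, -0.4]
finger_gap: 0.0001
```

View pics/sc5.png

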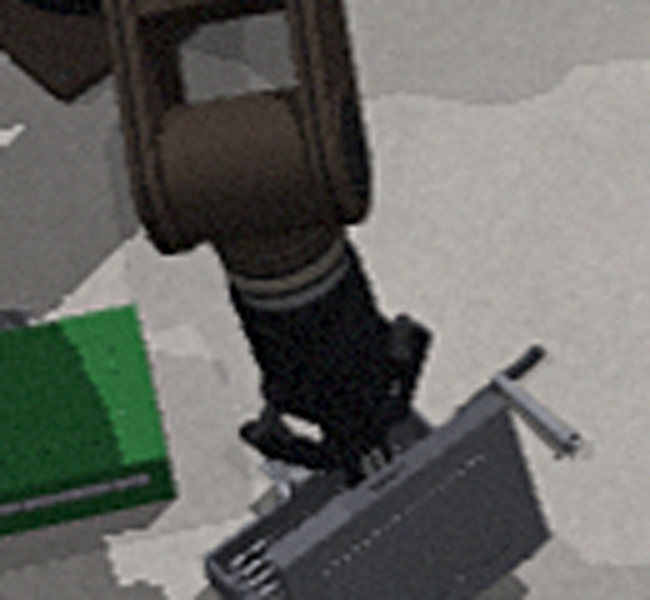

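The lid is following the finger. The scene crop shows it well past its rest angle, with the finger inside the rim at (370,465).

```bash
python3 -m pendant '[0,0,0,0.0013,-0.008,0,0, 0,0,0,0.0013,-0.008,0,0, 0,0,0,0.0013,-0.008,0,0]'; python3 -m pendant '[0,0,0,0.0013,-0.008,0,0, 0,0,0,0.0013,-0.008,0,0]'; python3 -m pendant '[0,0,0,0.0024,-0.0056,0,0, 0,0,0,0.0024,-0.0056,0,0, 0,0,0,0,0,0,0]'
python3 - <<'E'
from h import *
p=r.read_camera("scene"); save(p,"sc6",(200,120,330,240),5)
E
```

```text
t: 7.93
position: [0.5664, -0.1946, 0.1264]
orientation: [-0.566, 0.423, 0.388, 0.591]
force: [0.0, 0.1, -1.3]
finger_gap: -0.0001
t: 8.1
position: [0.5821, -0.1954, 0.129]
orientation: [-0.566, 0.423, 0.388, 0.591]
force: [-0.7, 0.2, -0.1]
finger_gap: -0.0001
t: 8.35
position: [0.5949, -0.1965, 0.1289]
orientation: [-0.567, 0.423, 0.387, 0.591]
force: [-0.1, -0.8, 0.1]
finger_gap: 0.0001
```

View pics/sc6.png

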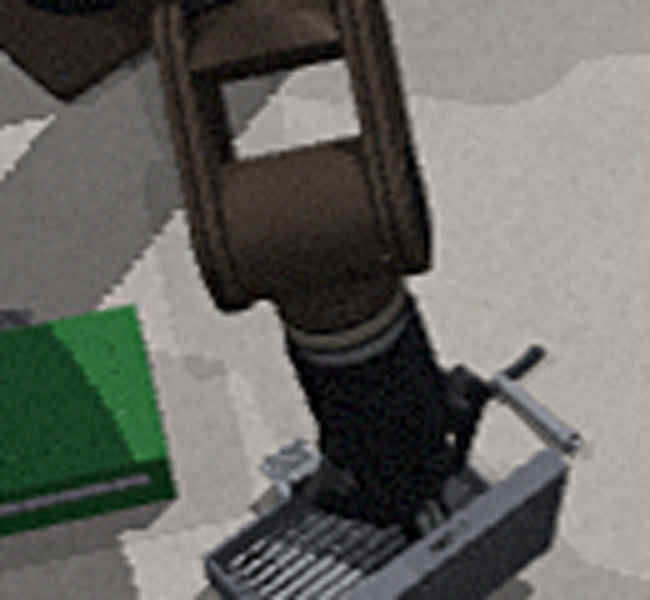

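```bash
python3 -m pendant '[0,0,0,0.0015,-0.0037,0,0, 0,0,0,0.0015,-0.0037,0,0, 0,0,0,0,0,0,0]'; python3 -m pendant '[0,0,0,0.0015,-0.0037,0,0, 0,0,0,0,0,0,0]'; python3 -m pendant '[0,0,0,0.0015,-0.0037,0,0, 0,0,0,0,0,0,0]'
python3 - <<'E'
from h import *
print(r.get_state()['force'])
p=r.read_camera("scene"); save(p,"sc7",(200,120,330,240),5)
P=cloud(p,.42,.72,-.32,-.06)
a=np.radians(-3.5);ex=np.array([np.cos(a),np.sin(a)]);ey=np.array([-ex[1],ex[0]]);c=np.array([.523,-.189])
L=np.c_[(P[:,:2]-c)@ex,(P[:,:2]-c)@ey,P[:,2]]
L=L[(abs(L[:,1])<.083)&(L[:,2]>.06)&(abs(L[:,1])>.06)&(L[:,0]>.03)]
for z0 in np.arange(.06,.17,.01):
    B=L[(L[:,2]>=z0)&(L[:,2]<z0+.01)]
    if len(B): print(round(z0,3),len(B),B[:,0].min().round(4),np.median(B[:,0]).round(4),B[:,0].max().round(4))
E
```

```text
t: 8.65
position: [0.6021, -0.1969, 0.1285]
orientation: [-0.567, 0.423, 0.387, 0.591]
force: [-1.1, 0.0, -0.7]
finger_gap: 0.0002
t: 8.82
position: [0.6061, -0.1971, 0.1283]
orientation: [-0.567, 0.423, 0.387, 0.591]
force: [-0.2, -0.4, 1.0]
finger_gap: -0.0002
t: 8.98
position: [0.6101, -0.1974, 0.1282]
orientation: [-0.567, 0.423, 0.387, 0.591]
force: [-0.2, -0.8, -0.5]
finger_gap: 0.0
[-0.16393801 -0.83425018 -0.45824975]
0.06 8 0.0861 0.0877 0.0887
0.07 2 0.0888 0.0901 0.0914
0.08 9 0.0909 0.0926 0.0936
0.09 6 0.0938 0.0947 0.0956
0.1 6 0.0962 0.0977 0.0987
0.11 8 0.1 0.1005 0.1024
0.12 9 0.1023 0.1033 0.1042
0.13 8 0.1039 0.1054 0.107
0.14 69 0.0877 0.1021 0.1098
0.15 34 0.0922 0.0982 0.1087
```

View pics/sc7.png

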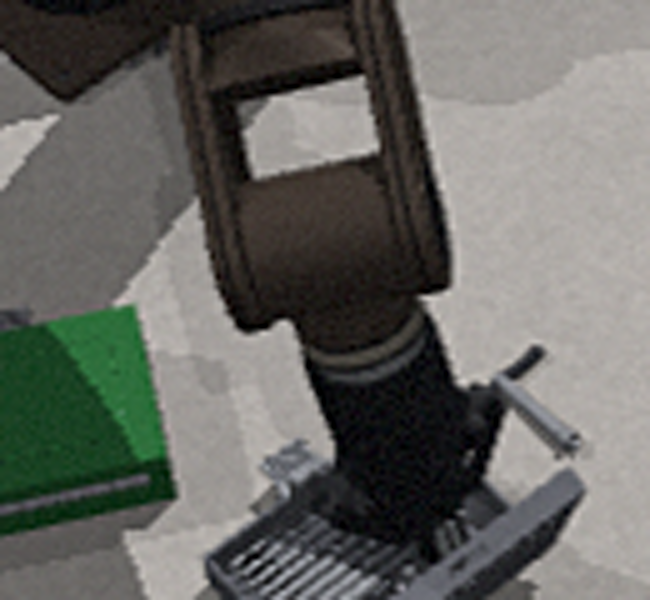

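```bash
python3 -m pendant '[0,0,0,0.0008,-0.0018,0,0, 0,0,0,0,0,0,0]'; python3 -m pendant '[0,0,0,0.0008,-0.0018,0,0, 0,0,0,0,0,0,0]'; python3 -m pendant '[0,0,0,0.0008,-0.0018,0,0, 0,0,0,0,0,0,0]'
```

```text
t: 9.2
position: [0.6118, -0.1974, 0.128]
orientation: [-0.567, 0.423, 0.387, 0.591]
force: [0.9, 0.3, -0.6]
finger_gap: -0.0
t: 9.37
position: [0.6129, -0.1973, 0.1274]
orientation: [-0.566, 0.424, 0.389, 0.591]
force: [-2.6, 0.1, 0.7]
finger_gap: 0.0
t: 9.53
position: [0.6146, -0.1974, 0.127]
orientation: [-0.566, 0.424, 0.389, 0.591]
force: [-4.8, -0.4, 1.7]
finger_gap: 0.0002
```

Force has risen to about 4.8 N, so the lid is on its stop. Backing off.

```bash
python3 -m pendant '[0,0,0,-0.0017,0.0047,0,0, 0,0,0,-0.0034,0.0094,0,0, 0,0,0,-0.005,0.014,0,0, 0,0,0,-0.008,0.012,0,0, 0,0,0,-0.02,0.005,0,0]'; python3 -m pendant '[0,0,0,-0.03,0,0,0, 0,0,0,-0.035,0.005,0,0, 0,0,0,-0.035,0.01,0,0, 0,0,0,-0.035,0.01,0,0, 0,0,0,-0.02,0.005,0,0]';python3 -m pendant '[0,0,0,0,0,0,0, 0,0,0,0,0,0,0, 0,0,0,0,0,0,0]'
python3 - <<'E'
from h import *
for n in("scene","top","wrist"):
    p=r.read_camera(n); save(p,n+"8",*(((180,120,340,260),5) if n=="scene" else (None,1)))
    P=cloud(p,.42,.72,-.32,-.06)
    a=np.radians(-3.5);ex=np.array([np.cos(a),np.sin(a)]);ey=np.array([-ex[1],ex[0]]);c=np.array([.523,-.189])
    L=np.c_[(P[:,:2]-c)@ex,(P[:,:2]-c)@ey,P[:,2]]
    if n=="scene":
        B=L[(abs(L[:,1])<.08)&(L[:,2]>.06)&(L[:,2]<.14)&(L[:,0]>.075)]; k=np.polyfit(B[:,2],B[:,0],1);print(len(B),"lid angle",np.pi/2+np.arctan(k[0]))
    T=P[(P[:,2]>.024)&(P[:,2]<.036)&(P[:,0]<.458)&(P[:,1]<-.14)&(P[:,1]>-.24)]; print(n,"tab",len(T),T.mean(0) if len(T) else 0,T.min(0) if len(T) else 0)
    for l in("chuck_key","toy_wheel","hinge"):
        for q in r.place_of(p,l)[:1]: print(l,q["confidence"],np.round(q["xy"],1),wz(p,*q["xy"],.035 if l=="hinge" else 0).round(4))
E
```

```text
t: 9.95
position: [0.5572, -0.1928, 0.1447]
orientation: [-0.564, 0.424, 0.39, 0.591]
force: [-0.3, -0.0, -0.7]
finger_gap: 0.0001
t: 10.37
position: [0.4784, -0.1895, 0.2877]
orientation: [-0.569, 0.422, 0.385, 0.592]
force: [-0.4, -0.7, 0.5]
finger_gap: -0.0004
t: 10.62
position: [0.4788, -0.1889, 0.2823]
orientation: [-0.566, 0.423, 0.388, 0.592]
force: [0.3, -0.3, -0.9]
finger_gap: 0.0002
180 lid angle 1.8427896850141328
scene tab 58 [ 0.44268252 -0.1881535   0.02998316] [ 0.4312158  -0.20938535  0.02459808]
chuck_key 0.48 [301.9 199.4] [ 0.4941 -0.0394  0.    ]
toy_wheel 0.56 [244.4 256.8] [ 0.5201 -0.3124  0.    ]
hinge 0.78 [206.1 221.1] [ 0.3567 -0.3255  0.035 ]
top tab 14 [ 0.44378164 -0.179583    0.03049069] [ 0.43732398 -0.19101237  0.02526824]
chuck_key 0.53 [330.1 205.3] [ 0.5115 -0.0362  0.    ]
toy_wheel 0.45 [403.  202.5] [ 0.5262 -0.317   0.    ]
hinge 0.93 [405.2 245. ] [ 0.3599 -0.3176  0.035 ]
wrist tab 671 [ 0.44483668 -0.18700709  0.02908417] [ 0.43206625 -0.20870021  0.02402188]
toy_wheel 0.61 [232.4 129.1] [ 0.5233 -0.3122  0.    ]
hinge 0.88 [323.1 179.4] [ 0.5898 -0.1923  0.035 ]
```

View pics/scene8.png

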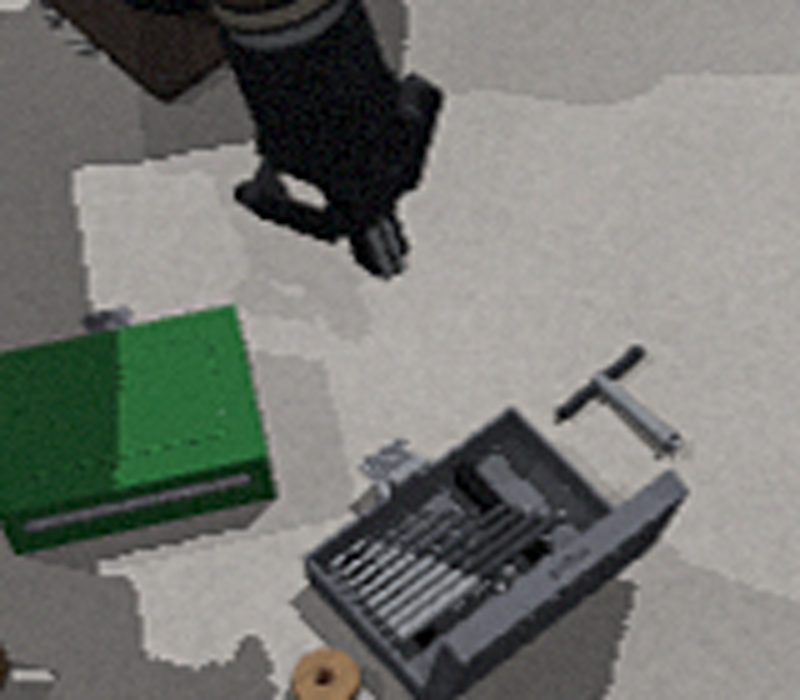

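View pics/wrist8.png

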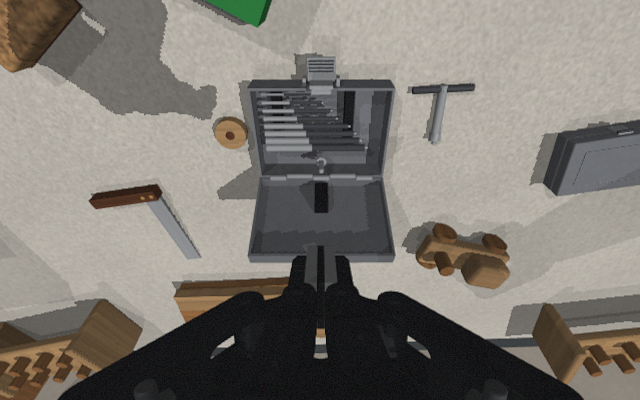

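View pics/top8.png

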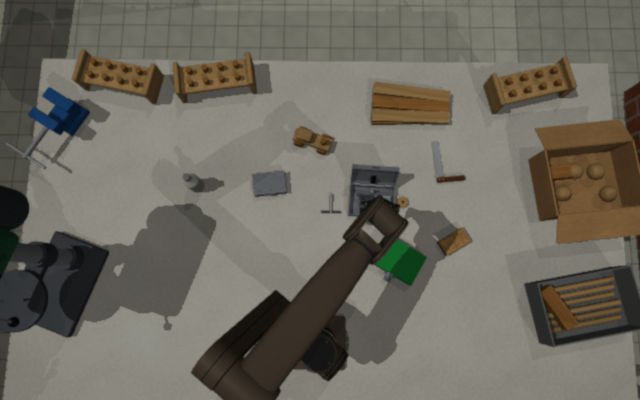

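The scene crop shows the lid leaning back past upright at (570,575), with the gripper clear at (390,250). The wheel (325,675) and key (620,400) are where they were. The tab edge still measures x≈0.432, so the case has not moved. Handing in.

```bash
python3 -c "
from plant import r
print(r.job_done(), r.get_state()['t'])"
```

```text
the job is handed in; nothing more can be done
the job is handed in; nothing more can be done
```

The drill-bit case is open, with the lid back against its stop. I pressed the grey case's tab down with the closed fingertips at about 3.5 N, and the lid popped up. I then pushed the lid back by its front rim until the force rose to about 4.8 N at the stop, and retreated clear.

- **Lid:** it measured 1.84 rad after release, against 1.85 fully open.
- **Case:** the tab edge was within about 1 mm of where it started, so the case did not move.
- **Other things on the bench:** the wheel and chuck key look untouched in the final pictures. I did not measure the other bystanders, but they look unmoved in the top view.
- **Time:** about 11 s of the 48 s.
- **One check disagreed:** after the lid was open, the hinge detector picked the green look-alike in the scene and top views. I relied on the wrist view and the depth fit instead.

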